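# Raise the lab jack until the dish just meets the stand lens

## Task

The covered dish stands on the lab jack, ready to be viewed through the stand magnifier above it. Turn the jack's leaning knob, in as many grasps as it takes, to raise the dish gently until it just touches the underside of the sprung lens cell, lifting the cell by no more than about 2 mm, then let go of the knob. Do not touch the dish, the platform or the magnifier, and leave the things around the jack where they are.

Things in the scene. Friction and masses are not known exactly. Their poses are not given: they have to be found in the camera images.
- knob_grip (a point): Best grip point, on the axis of the jack's knob, 16 mm above its underside. The knob is a round, ribbed black cylinder, 36 mm in diameter, 30 mm long, on the robot's right of the jack; its axis leans 30 degrees from vertical, outward from the platform. Its outer end lies 14 mm beyond this point; under it a 10 mm shaft is bare for 12 mm, then a 22 mm boss follows. The knob does not move along its axis.
- knob_axis_end (a point): Point in the air on the knob's axis, 50 mm outward of knob_grip: fingers should come on to the knob along the line from here to knob_grip. Does not turn with the knob. Wrist moments about this axis, averaged, are good to about 0.02 N m and droop by some 0.03 N m in the course of a grasp; the mean of a reading after a small turn on and one after a smaller turn back cancels the friction.
- jack_knob (a joint): Knob angle: 0 at the start, limit 5 rad. Grows as the knob is turned clockwise, seen by someone looking at its outer end; this raises the platform 5 mm per rad. It stays where it is left. Turning takes about 0.13 N m; once the dish presses on the lens cell about 0.07 N m more, and at rest this load shifts the wrist moment about the axis, read after like turns, by about 0.06 N m against turning.
- platform_top (a point): Centre of the top face of the jack's platform, a bare aluminium plate 100 x 100 x 7 mm on scissor bars. z = 75 mm at the start; the plate only moves straight up and down; it weighs 0.2 kg.
- dish: Round covered petri dish, 61 mm in diameter and 15 mm high, loose on the middle of the platform; origin at the centre of its underside.
- lens: Lens cell of the magnifier, a black ring 64 mm in diameter, 12 mm thick, with a lens in it, hanging level over the dish on two sprung pins under an arm; origin at the centre of its flat underside. At the start 8 to 18 mm (varies) of air lies between it and the dish. Pushed up, it stays put up to about 14 N, then gives 1 mm per 0.5 N; travel 12 mm.
- platform: The jack's platform plate itself; origin at the centre of its underside.
- stand: Column and arm of the magnifier, behind the platform seen from the knob: a 14 mm steel rod 170 mm tall or a little more, with a grey arm at about 150 mm height that reaches over the platform; origin on the rod's axis, at about the worktop.
- stand_foot: The magnifier's grey foot plate, 64 x 130 x 12 mm, with a 22 mm sleeve 58 mm high that holds the column; origin at the centre of its underside.
- dropper: Amber dropper bottle, 33 mm in diameter and 100 mm high, a bystander; origin at the centre of its underside.
- jar: White specimen jar, 56 mm in diameter and 72 mm high, a bystander; origin at the centre of its underside.
- timer: Small white count-down timer, 55 x 66 x 34 mm, a bystander; origin at the centre of its underside.
There are look-alikes about, which are no part of the job. Leave any pink or turquoise look-alike of the dish alone.

How it is judged:
By the outcome, as a careful person would: the job done as asked, in the order asked, and still so for the second after the job is handed in, with the robot touching nothing.
It also fails if it takes over 72 s, if anything falls off the work surface, if the arm or the gripper's body presses on something with over 40 N, if the wrist force passes 120 N, or if a joint passes its speed limit or range.

## Robot

A 7-joint arm with a two-finger parallel gripper is mounted at the origin on a cart in front of the work surface, level with it; the furniture and walls round the work are solid. World frame = base frame: x ahead of the robot, y to its left, z up, the work surface at z = 0. Lengths are in m, angles in rad, forces in N, time in s.
With the tool pointing down it reaches from about 0.425 to 0.925 m from the base axis. Payload 6.8 kg.
Tool frame: the origin (TCP) lies on the front face of the gripper's body, between the roots of the fingers; the fingertips stand 73 mm ahead of it and the grasp point (between the pads) lies 54 mm ahead of it (env.nose_length is the distance from the TCP to the fingertips, in m); z points along the fingers, y is the direction in which the jaws open and shut (so a half turn about z gives the same grasp; the last joint's range is limited). The gripper opens to 85 mm and grips with 20 to 120 N. Pads are 22 mm wide; open, the fingers measure 114 mm over their backs; the gripper's body (76 mm by 85 mm) begins 54 mm behind the grasp point. The pads swing forward as they close: fully open they stand 13 mm farther back than shut.
Start: joints at [-1.331, 0.477, 0.022, 1.555, -0.011, 1.109, -0.083], TCP at [0.23, 0.635, 0.304] pointing down, gripper open.
Joint ranges: [-2.96, 2.96], [-0.34, 2.1], [-1.41, 1.46], [0.24, 2.44], [-1.37, 4.51], [0.17, 1.92], [-2.96, 2.96]. Speed limits (rad/s): [2.39, 2.39, 3.14, 3.14, 3.14, 3.14, 3.14].

## Interface

Orientations are given as a unit quaternion [w, x, y, z].
In Python, from cell import env, kin, camera, calibration, job gives the robot as it stands. The module is installed in compiled form; this text tells all that it offers. Calls block until the motion is done:
- env.reach(position, orientation): joint-space move of the TCP to a pose.
- env.movel(position, velocity=0.15, rot=None, stop_force=None): straight line of the TCP; rot=None keeps the orientation; velocity is the mean speed in m/s. With stop_force (N) it stops when the force on the tool has changed by that much, and returns True; else False.
- env.goto_joints(angles): joint-space move.
- env.grip(opening, f_grip=None): finger opening in m; f_grip is the grip in N (None keeps the last); returns when the fingers have stopped.
- env.dwell(seconds).
- kin.inverse_kinematics(position, orientation): joint angles nearest the present ones, or None.
- env.get_state(): the state.
- camera(name): name is "scene" or "side" or "wrist"; returns (picture, depth): 420x560x3 uint8, blue, green, red; 420x560 float32, m along the optical axis (not along the pixel's ray), 0 where there is no reading.
- calibration(name): a dict with "fx", "fy", "cx", "cy" (pixels), "rvec" (rotation vector, rad) and "tvec" (3), from world to camera coordinates, as OpenCV has them. Camera axes: x right, y down, z forward; pixel columns grow to the right and rows downward; lengths in m; the calibration is good to about 2 mm. A picture is of the moment at which its call begins: read the wrist's pose just before it. calibration takes no time and is no camera call; for the wrist camera it gives the pose at the moment of the call.
A pose or a line that the arm cannot do raises env.PlanningError and nothing moves.
- job.job_done(): hands the job in, once; it reports no verdict.
The state is a dict: "time": time; "qpos": joint angles; "joint_velocities": joint speeds; "joint_torque": joint torques, N m; "tcp_pos": TCP position; "orientation": TCP orientation; "force": force on the tool from outside, world axes, zero at the start; "torque": the same for the moment, N m; "opening": finger opening in m.
Only numpy, scipy, OpenCV 4.12 (cv2) and the standard library are available. Lean on these libraries where they do the work, as an engineer would, in place of code of your own. Each camera call takes 0.05 s, during which the arm holds its last target. There are 200 camera calls.

## Working session

There is one attempt and no reset: what is moved stays moved. The work goes in short steps, each a Python script; the robot and the scene stay as the last script left them, time stands still between calls to the robot, and variables do not carry over. Pictures are saved under pics/ and viewed, about 8 in all and at most 12, crops included, and the job is handed in when it is done.

```bash
mkdir -p pics; cat > h.py <<'E'
import numpy as np, cv2
from scipy.spatial.transform import Rotation as R
from cell import env, kin, camera, calibration, job
def cloud(d,c):
    v,u=np.mgrid[:d.shape[0],:d.shape[1]]
    p=np.stack([(u-c['cx'])/c['fx']*d,(v-c['cy'])/c['fy']*d,d],-1)
    M=cv2.Rodrigues(np.array(c['rvec'],float))[0]
    return (p-np.ravel(c['tvec']))@M
def proj(P,c):
    K=np.array([[c['fx'],0,c['cx']],[0,c['fy'],c['cy']],[0,0,1.]])
    return cv2.projectPoints(np.atleast_2d(np.array(P,float)),np.array(c['rvec'],float),np.array(c['tvec'],float),K,None)[0][:,0]
def shot(n,tag):
    c=calibration(n); p,d=camera(n); np.savez(f'pics/{tag}.npz',p=p,P=cloud(d,c),d=d,**{k:np.array(v) for k,v in c.items()}); return p,d,c
E
python3 - <<'E'
from h import *
a=shot('scene','scene0');b=shot('side','side0')
for n,s in(('scene',a),('side',b)):
    cv2.imwrite(f'pics/{n}0.png',s[0]); c=s[2]; M=cv2.Rodrigues(np.array(c['rvec'],float))[0]; print(n,-M.T@np.ravel(c['tvec']),M[2],c['fx'])
s=env.get_state();print(s['time'],s['tcp_pos'],s['orientation'],s['force'],s['opening'])
E
```

```text
scene [-0.14437799 -0.47131906  0.97175931] [ 0.56087332  0.38330755 -0.73382316] 512.2268446477055
side [ 0.38097601 -0.90525049  0.80807501] [ 0.16190755  0.77363511 -0.61259665] 497.3152877591944
0.1 [0.22991689 0.63420377 0.30301976] [-7.32175393e-05  1.72994882e-01  9.84922387e-01 -8.11044576e-04] [ 0.0497474  -0.27470339 -0.34612944] 0.08588857697927443
```

View pics/scene0.png

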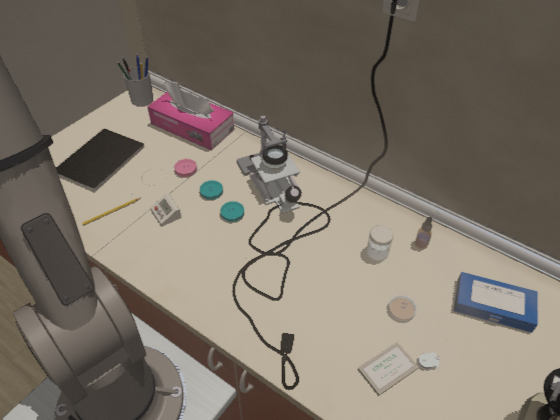

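View pics/side0.png

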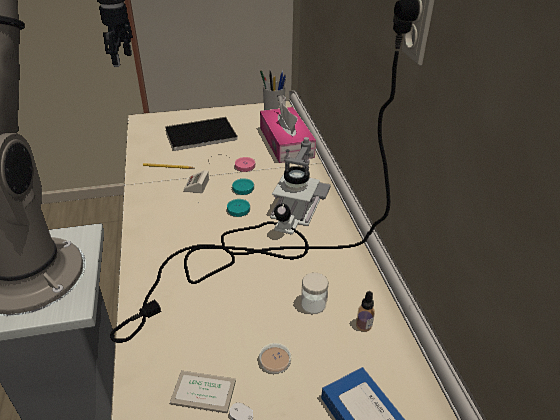

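The jack stands at about scene (275,172) and side (300,195). Its knob, the black disc, is at scene (293,194) and side (282,212). The lens ring could be mistaken for the knob, at scene (275,156) and side (296,175), and so could the plug and the dark cable. The turquoise and pink dishes are off to the left. I'll check this with one close crop and the depth.

```bash
python3 - <<'E'
from h import *
a=np.load('pics/scene0.npz');b=np.load('pics/side0.npz')
A=cv2.resize(a['p'][105:225,225:325],None,fx=4,fy=5*0.8,interpolation=2);B=cv2.resize(b['p'][130:250,245:345],None,fx=4,fy=4,interpolation=2)
cv2.imwrite('pics/crop0.png',np.hstack([A,B]))
for n,s,k,r in(('scene',a,(293,194),(225,325,105,225)),('side',b,(282,212),(245,345,130,250))):
    print(n);P=s['P']
    for du,dv in((0,0),(-4,0),(4,0),(0,-4),(0,4),(0,8)): print(k[0]+du,k[1]+dv,P[k[1]+dv,k[0]+du].round(4))
    Q=P[r[2]:r[3],r[0]:r[1]];c=s['p'][r[2]:r[3],r[0]:r[1]].astype(int)
    m=(abs(Q[...,2]-.075)<.003)
    q=Q[m];print('plate',len(q),np.percentile(q,[2,50,98],axis=0).round(3).tolist())
    dk=(c.max(-1)<60)&(Q[...,2]>.02)
    n_,l,st,ce=cv2.connectedComponentsWithStats(dk.astype(np.uint8))
    for i in range(1,n_):
        if st[i,4]>15: print('dark',st[i],np.percentile(Q[l==i],[5,50,95],axis=0).round(3).tolist())
E
```

```text
scene
293 194 [0.5839 0.0095 0.0811]
289 194 [0.577  0.0166 0.0825]
297 194 [0.5881 0.0007 0.0829]
293 190 [0.5887 0.0131 0.0888]
293 198 [0.5752 0.0034 0.0781]
293 202 [0.5836 0.0085 0.0537]
plate 625 [[0.578, -0.0, 0.072], [0.64, 0.101, 0.074], [0.813, 0.306, 0.078]]
dark [ 38  39  24  20 225] [[0.619, 0.084, 0.106], [0.637, 0.103, 0.113], [0.675, 0.132, 0.131]]
dark [ 60  81  16  16 103] [[0.572, -0.002, 0.063], [0.578, 0.011, 0.078], [0.602, 0.026, 0.088]]
side
282 212 [0.59   0.005  0.0805]
278 212 [0.5812 0.0094 0.0785]
286 212 [5.986e-01 2.000e-04 8.280e-02]
282 208 [0.5916 0.0129 0.0863]
282 216 [ 0.5882 -0.0033  0.0751]
282 220 [0.5893 0.0007 0.0595]
plate 578 [[0.58, -0.002, 0.072], [0.647, 0.093, 0.075], [0.811, 0.337, 0.078]]
dark [26  9  6 14 30] [[0.649, 0.37, 0.021], [0.651, 0.394, 0.032], [0.653, 0.423, 0.042]]
dark [ 39  31  25  23 296] [[0.621, 0.082, 0.104], [0.644, 0.099, 0.114], [0.674, 0.137, 0.141]]
dark [ 29  73  17  19 174] [[0.574, -0.005, 0.054], [0.592, 0.005, 0.077], [0.608, 0.023, 0.09]]
dark [ 91 116   9   3  18] [[0.705, -0.084, 0.02], [0.712, -0.081, 0.023], [0.721, -0.077, 0.026]]
```

View pics/crop0.png

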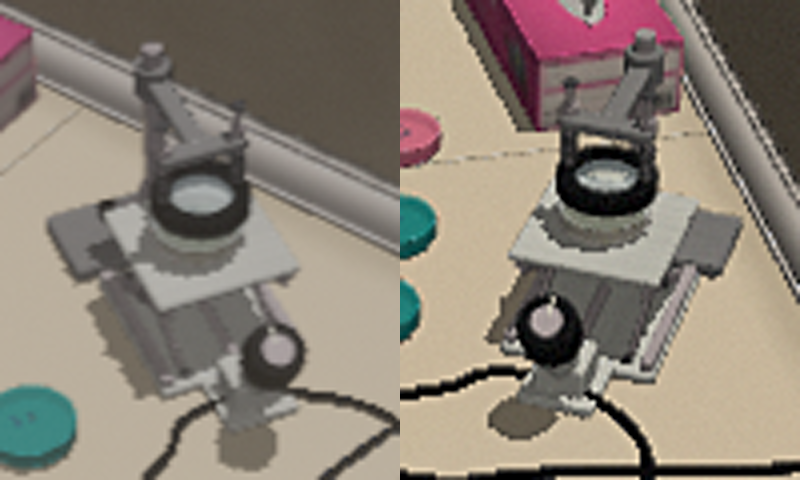

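```bash
python3 - <<'E'
from h import *
for f,k,rr in(('scene0',(293,194),6),('side0',(282,209),6)):
    s=np.load(f'pics/{f}.npz');P=s['P']
    m=(abs(P[...,2]-.075)<.003)&(abs(P[...,0]-.645)<.09)&(abs(P[...,1]-.095)<.09)&(P[...,1]>.03)
    m=cv2.morphologyEx(m.astype(np.uint8),cv2.MORPH_OPEN,np.ones((3,3)))>0
    n_,l,st,ce=cv2.connectedComponentsWithStats(m.astype(np.uint8)); i=1+st[1:,4].argmax()
    q=P[l==i]; r=cv2.minAreaRect(q[:,:2].astype(np.float32)*1000); print(f,st[i],'plate rect',r,'z',np.median(q[:,2]), cv2.boxPoints(r).round().tolist())
    # knob end: points z>.06 near knob
    u,v=k; W=P[v-14:v+16,u-14:u+15].reshape(-1,3); 
    W=W[(np.linalg.norm(W-[.587,.008,.081],axis=1)<.019)]
    best=None;rng=np.random.default_rng(0)
    for _ in range(500):
        a,b,c=W[rng.choice(len(W),3,False)];n=np.cross(b-a,c-a);n/=np.linalg.norm(n)+1e-12
        ins=abs((W-a)@n)<.0012
        if best is None or ins.sum()>best.sum():best=ins
    I=W[best];n=np.linalg.svd(I-I.mean(0))[2][2];n*=np.sign(n[2]);print('end',len(W),len(I),I.mean(0).round(4),((I.max(0)+I.min(0))/2).round(4),'n',n.round(3),'tilt',np.degrees(np.arccos(n[2])).round(1),'az',np.degrees(np.arctan2(n[1],n[0])).round(1))
    # dish & lens clues
    for lo,hi,nm in((.084,.096,'dish'),(.104,.109,'108'),(.109,.125,'lens'),(.14,.2,'arm')):
        m=(P[...,2]>lo)&(P[...,2]<hi)&(abs(P[...,0]-.65)<.06)&(abs(P[...,1]-.105)<.06); q=P[m]; print(nm,len(q),np.percentile(q,[3,50,97],axis=0).round(3).tolist() if len(q) else '')
E
```

```text
scene0 [285 160  12  14 100] plate rect ((664.2638549804688, 76.58132934570312), (50.817508697509766, 28.566009521484375), 66.77718353271484) z 0.0744461448200411 [[641.0, 59.0], [667.0, 48.0], [687.0, 94.0], [661.0, 106.0]]
end 167 70 [0.5861 0.0117 0.0821] [0.5877 0.0105 0.0821] n [-0.34  -0.399  0.852] tilt 31.6 az -130.4
dish 97 [[0.619, 0.086, 0.085], [0.628, 0.103, 0.089], [0.656, 0.136, 0.091]]
108 58 [[0.617, 0.083, 0.104], [0.629, 0.103, 0.107], [0.672, 0.134, 0.109]]
lens 303 [[0.619, 0.084, 0.109], [0.648, 0.111, 0.112], [0.677, 0.136, 0.121]]
arm 279 [[0.624, 0.096, 0.144], [0.657, 0.121, 0.152], [0.679, 0.16, 0.175]]
side0 [273 178  45  22 439] plate rect ((650.8335571289062, 113.26215362548828), (103.73435974121094, 99.09586334228516), 58.84172821044922) z 0.07458996765883828 [[582.0, 95.0], [666.0, 43.0], [720.0, 132.0], [635.0, 183.0]]
end 173 77 [0.588  0.0092 0.0825] [0.5879 0.0091 0.0822] n [-0.316 -0.414  0.854] tilt 31.4 az -127.4
dish 119 [[0.621, 0.085, 0.085], [0.643, 0.095, 0.089], [0.675, 0.12, 0.093]]
108 48 [[0.618, 0.08, 0.104], [0.641, 0.088, 0.107], [0.67, 0.13, 0.109]]
lens 312 [[0.621, 0.083, 0.11], [0.649, 0.109, 0.113], [0.675, 0.142, 0.121]]
arm 273 [[0.625, 0.095, 0.145], [0.659, 0.119, 0.153], [0.682, 0.16, 0.176]]
```

```bash
cat >> h.py <<'E'
az=np.radians(-121.5)
n=np.array([.5*np.cos(az),.5*np.sin(az),np.cos(np.pi/6)])
END=np.array([.5879,.0095,.0822])
def quat(phi):  # tool z=-n, rolled by phi about tool z
    z=-n; x=np.array([-np.sin(az),np.cos(az),0]); y=np.cross(z,x)
    r=R.from_matrix(np.stack([x,y,z],1))*R.from_rotvec([0,0,phi]); q=r.as_quat(); return q[[3,0,1,2]]
E
python3 - <<'E'
from h import *
G=END-.014*n; print('grip',G,n)
for phi in np.arange(-3,3.2,.5):
    o=[]
    for d in(.054,.2):
        j=kin.inverse_kinematics(G+n*d,quat(phi)); o.append(None if j is None else np.round(j,2).tolist())
    print(round(phi,2),o)
print(kin.inverse_kinematics([.5,-.15,.4],[0,1,0,0]))
w=calibration('wrist'); M=cv2.Rodrigues(np.array(w['rvec'],float))[0]; s=env.get_state(); q=s['orientation']; T=R.from_quat([q[1],q[2],q[3],q[0]])
print('cam in tool',T.inv().apply(-M.T@np.ravel(w['tvec'])-s['tcp_pos']),T.inv().apply(M[2]),w['fx'])
E
```

```text
grip [0.59155749 0.01546848 0.07007564] [-0.26124928 -0.42632008  0.8660254 ]
-3.0 [[0.28, 0.56, -0.22, 2.05, -0.9, 0.46, 1.79], [-0.59, 0.57, 1.11, 2.09, -1.2, 1.15, 2.07]]
-2.5 [[0.15, 0.56, -0.06, 2.06, -1.04, 0.52, 1.4], [-0.63, 0.63, 1.2, 2.09, -1.25, 1.23, 1.61]]
-2.0 [[0.15, 0.56, -0.06, 2.06, -1.03, 0.51, 0.9], [-0.58, 0.54, 1.08, 2.09, -1.19, 1.13, 1.06]]
-1.5 [[0.1, 0.56, 0.0, 2.07, -1.08, 0.54, 0.44], [-0.58, 0.55, 1.09, 2.09, -1.19, 1.13, 0.56]]
-1.0 [[-0.19, 0.59, 0.38, 2.09, -1.29, 0.71, 0.1], [-0.46, 0.45, 0.89, 2.09, -1.1, 1.01, -0.02]]
-0.5 [[-0.26, 0.61, 0.47, 2.09, -1.33, 0.75, -0.37], [-0.4, 0.42, 0.81, 2.08, -1.06, 0.97, -0.55]]
0.0 [[-0.07, 0.57, 0.22, 2.08, -1.21, 0.63, -0.96], [-0.28, 0.37, 0.64, 2.08, -1.0, 0.91, -1.11]]
0.5 [[1.05, 1.13, -1.39, 2.01, 1.1, 0.72, 2.87], [-0.66, 0.7, 1.28, 2.1, -1.29, 1.3, -1.36]]
1.0 [[0.86, 0.81, -1.01, 2.02, 0.49, 0.41, 2.85], [-0.66, 0.7, 1.28, 2.1, -1.29, 1.3, -1.86]]
1.5 [[0.78, 0.74, -0.89, 2.02, 0.22, 0.36, 2.58], [-0.66, 0.7, 1.28, 2.1, -1.29, 1.3, -2.36]]
2.0 [[0.57, 0.63, -0.59, 2.03, -0.4, 0.36, 2.64], [1.14, 0.6, -1.17, 1.99, 0.13, 0.65, 2.18]]
2.5 [[0.39, 0.58, -0.36, 2.05, -0.74, 0.41, 2.44], [-0.53, 0.5, 0.99, 2.09, -1.14, 1.07, 2.81]]
3.0 [[0.34, 0.57, -0.29, 2.05, -0.83, 0.43, 2.01], [-0.58, 0.55, 1.08, 2.09, -1.19, 1.13, 2.34]]
[-0.8381771   0.27619011  1.24786579  1.84402215 -0.27889235  1.22075098
 -1.07502588]
cam in tool [ 0.07638419 -0.00035214 -0.0698845 ] [-2.98997004e-01 -1.60476989e-04  9.54254036e-01] 337.9234577171039
```

```bash
python3 - <<'E'
from h import *
env.goto_joints([0.2,0.3,0,1.6,-0.5,1.0,1.5])
s=env.get_state();print(s['time'],s['tcp_pos'])
G=END-.014*n
for phi in(-2.5,2.5,3.0,-3.0):
    print(phi,[np.round(kin.inverse_kinematics(G+n*d,quat(phi)),2).tolist() for d in(.054,.17)])
E
```

```text
3.1083 [ 0.67123064 -0.09348642  0.4293859 ]
-2.5 [[0.24, 0.56, -0.17, 2.06, -0.94, 0.47, 1.33], [0.22, 0.37, -0.01, 2.06, -0.81, 0.7, 1.21]]
2.5 [[0.35, 0.57, -0.3, 2.05, -0.81, 0.43, 2.5], [0.37, 0.37, -0.2, 2.05, -0.71, 0.66, 2.42]]
3.0 [[0.31, 0.57, -0.25, 2.05, -0.87, 0.45, 2.04], [0.31, 0.37, -0.13, 2.05, -0.75, 0.68, 1.95]]
-3.0 [[0.28, 0.56, -0.22, 2.05, -0.89, 0.46, 1.79], [0.28, 0.37, -0.09, 2.05, -0.77, 0.69, 1.68]]
```

```bash
python3 - <<'E'
from h import *
G=END-.014*n
env.reach(G+n*.17,quat(2.5)); env.dwell(.2)
s=env.get_state();print(s['time'],s['tcp_pos'],s['qpos'].round(2) if hasattr(s['qpos'],'round') else s['qpos'])
p,d,c=shot('wrist','w1')
im=p.copy()
for P,col in((END,(0,0,255)),(G,(0,255,0)),(END+.036*n,(255,0,0))):
    u=proj(P,c)[0];print(u);cv2.drawMarker(im,tuple(int(round(t)) for t in u),col,0,10,1)
cv2.imwrite('pics/w1.png',im)
P=cloud(d,c);u,v=proj(END,c)[0].astype(int)
W=P[v-60:v+60,u-60:u+60].reshape(-1,3);h=(W-END)@n;r=np.linalg.norm((W-END)-np.outer(h,n),axis=1)
k=(r<.03)&(abs(h)<.004)
I=W[k];nn=np.linalg.svd(I-I.mean(0),full_matrices=False)[2][2];nn*=np.sign(nn[2]);print(len(I),I.mean(0),nn,'h',np.median(h[k]))
m=np.zeros(P.shape[:2],np.uint8);H=(P-END)@n;RR=np.linalg.norm(P-END-H[...,None]*n,axis=-1);m[(RR<.03)&(abs(H)<.004)]=1
cs=max(cv2.findContours(m,0,1)[0],key=cv2.contourArea);e=cv2.fitEllipse(cs);print(e)
# ray from ellipse centre to end plane
M=cv2.Rodrigues(np.array(c['rvec'],float))[0];o=-M.T@np.ravel(c['tvec']);ray=M.T@np.array([(e[0][0]-c['cx'])/c['fx'],(e[0][1]-c['cy'])/c['fy'],1]);t=((I.mean(0)-o)@n)/(ray@n);print('centre',o+t*ray,'diam',np.mean(e[1])*t/c['fx'])
E
```

```text
4.3 [ 0.54829526 -0.05710854  0.21833195] [ 0.37  0.37 -0.2   2.04 -0.71  0.66  2.41]
[281.79947747 211.80330501]
[281.78573788 205.88317927]
[281.84305181 230.57863955]
2023 [0.58755061 0.01111503 0.08331746] [-0.27499054 -0.43315743  0.85834425] h 0.0005580468225529672
((284.55963134765625, 211.8895263671875), (49.03371047973633, 51.30649185180664), 88.93617248535156)
centre [0.58745681 0.01110059 0.08328206] diam 0.03538362558648587
```

View pics/w1.png

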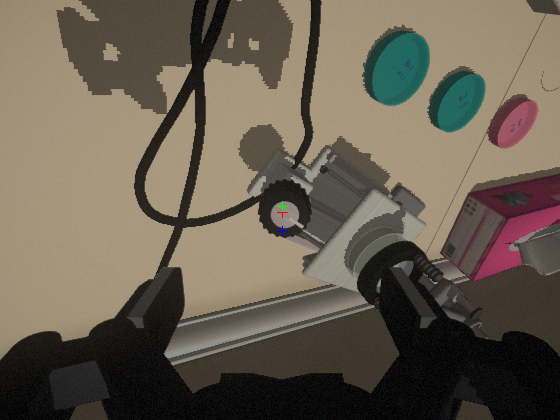

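```bash
sed -i 's/^END=.*/END=np.array([.5876,.0107,.0830])/' h.py; cat >> h.py <<'E'
G=END-.014*n
def tq(k=6):  # mean moment about the knob axis (n), taken at G
    a=[]
    for _ in range(k):
        s=env.get_state(); r=np.array(s['tcp_pos'])-G
        a.append([np.dot(s['torque'],n), np.dot(np.array(s['torque'])+np.cross(r,s['force']),n)]); env.dwell(.04)
    return np.mean(a,0)
E
python3 - <<'E'
from h import *
env.grip(.052,40)
st=env.get_state();print(st['time'],st['opening'],np.round(st['force'],2))
print('hit',env.movel(G+n*.054,.1,rot=quat(2.5),stop_force=8))
st=env.get_state();print(st['time'],np.round(st['force'],2),np.round(st['tcp_pos']-G-n*.054,4),tq())
p,d,c=shot('wrist','w2');cv2.imwrite('pics/w2.png',p)
E
```

```text
4.7833 0.0516880964487599 [ 0.62 -0.49  0.67]
hit False
6.0917 [-1.14  0.08 -0.47] [ 0.0002 -0.0005  0.0005] [0.00282484 0.00268336]
```

View pics/w2.png

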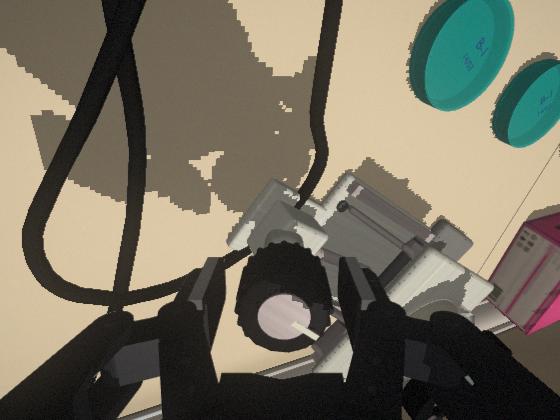

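```bash
cat >> h.py <<'E'
def turn(dphi):
    q=np.array(env.get_state()['qpos']); 
    import json,os
    f='cmd.json'; c=np.array(json.load(open(f))) if os.path.exists(f) else q
    c[6]-=dphi; env.goto_joints(c); json.dump(c.tolist(),open(f,'w')); return c[6]
E
python3 - <<'E'
from h import *
env.grip(.030,60)
st=env.get_state();print(st['time'],'open',st['opening'],np.round(st['force'],2),tq())
o=st['tcp_pos'];q0=turn(0)
for dp in(.12,.12,.3,.3,.12):
    q=turn(dp);st=env.get_state();t=tq()
    print(round(st['time'],2),'phi',round(q0-q,2),t.round(4),np.round(st['force'],1),np.round(st['tcp_pos']-o,4),round(st['qpos'][6],3))
t=turn(-.05);print('back',tq().round(4))
p,d,c=shot('wrist','w3');p2,_,_=shot('side','s3');cv2.imwrite('pics/w3.png',np.hstack([cv2.resize(p[200:400,180:400],None,fx=1.8,fy=1.8),cv2.resize(p2[130:230,245:345],(360,360),interpolation=2)]))
E
```

```text
6.6833 open 0.034469635761078324 [-3.61 -0.66  8.25] [-0.0795839  -0.07832948]
7.43 phi 0.12 [-0.0023 -0.0011] [-2.3 -0.4  2.9] [-0.      0.0001  0.0001] 2.388
7.93 phi 0.24 [-0.0843 -0.0831] [-2.2 -0.6  5.6] [0.     0.0003 0.0002] 2.265
8.57 phi 0.54 [-0.0775 -0.0753] [-2.3  0.6  6.7] [0.0001 0.0007 0.0004] 1.965
9.22 phi 0.84 [-0.0968 -0.0951] [-1.8  1.3  6.4] [0.0003 0.0009 0.0006] 1.665
9.72 phi 0.96 [-0.1043 -0.1017] [-1.2  2.1  7.6] [0.0004 0.001  0.0007] 1.545
back [0.1713 0.174 ]
```

View pics/w3.png

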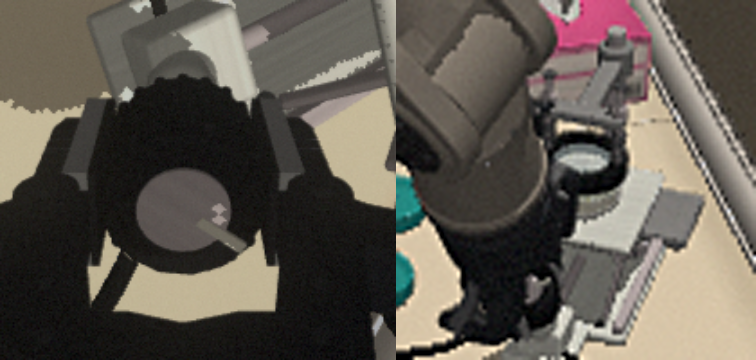

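The grip holds: the pointer at crop pixel (220,235) has kept its direction relative to the fingers. I'll check the plate height numerically, which also confirms the sense of turn.

```bash
cat >> h.py <<'E'
def heights(f):
    s=np.load(f'pics/{f}.npz');P=s['P'];C=np.array([.651,.113]);a=az
    X=(P[...,0]-C[0])*np.cos(a)+(P[...,1]-C[1])*np.sin(a);Y=-(P[...,0]-C[0])*np.sin(a)+(P[...,1]-C[1])*np.cos(a);r=np.hypot(X,Y);Z=P[...,2]
    pl=Z[(abs(X)<.046)&(abs(Y)<.046)&(r>.036)&(Z>.06)&(Z<.1)]
    h,e=np.histogram(pl,np.arange(.06,.1,.001));k=e[h.argmax()]+.0005
    dark=s['p'].max(-1)<60
    L=Z[dark&(r<.036)&(r>.024)&(Z>.095)&(Z<.135)]
    return len(pl),np.median(pl[abs(pl-k)<.002]),len(L),np.percentile(L,[2,10,50,90,98]).round(4)
E
python3 - <<'E'
from h import *
import cv2
for f in('scene0','side0','s3'):print(f,heights(f))
shot('scene','sc3');print(heights('sc3'))
E
```

```text
scene0 (334, np.float64(0.0736214113147366), 172, array([0.1044, 0.1063, 0.1124, 0.1173, 0.1286]))
side0 (296, np.float64(0.074507893510598), 213, array([0.1027, 0.1054, 0.1131, 0.1207, 0.1328]))
s3 (171, np.float64(0.0794542381015687), 121, array([0.1022, 0.1056, 0.1133, 0.1264, 0.1335]))
(259, np.float64(0.0777667990280445), 142, array([0.1048, 0.1073, 0.1122, 0.1147, 0.1161]))
```

```bash
cat > seq.py <<'E'
from h import *
import sys,json
Q0=2.505  # placeholder, overwritten
def run(N,thr,ref):
    out=[]
    for i in range(N):
        q=turn(.17);a=tq(6)[1];q2=turn(-.05);b=tq(6)[1];m=(a+b)/2
        st=env.get_state();out.append((a,b,m))
        print(round(st['time'],1),'q7',round(q,3),'on %.3f back %.3f mean %.3f'%(a,b,m))
        if len(out)>=3 or ref is not None:
            r=ref if ref is not None else np.median([o[2] for o in out[:3]])
            if abs(m-r)>thr: print('SHIFT');break
    return out
E
python3 - <<'E'
from seq import *
print(turn(.3),turn(.2))
run(8,.035,None)
E
```

```text
1.29493467231972 1.09493467231972
12.3 q7 0.925 on -0.085 back 0.130 mean 0.022
13.4 q7 0.805 on -0.090 back 0.128 mean 0.019
14.4 q7 0.685 on -0.101 back 0.130 mean 0.014
15.4 q7 0.565 on -0.099 back 0.149 mean 0.025
16.5 q7 0.445 on -0.095 back 0.136 mean 0.020
17.5 q7 0.325 on -0.075 back 0.134 mean 0.030
18.6 q7 0.205 on -0.094 back 0.138 mean 0.022
19.6 q7 0.085 on -0.095 back 0.128 mean 0.017
```

```bash
python3 - <<'E'
from seq import *
shot('side','s4');print(heights('s4'));shot('scene','sc4');print(heights('sc4'))
run(6,.03,.021)
shot('side','s5');print(heights('s5'));shot('scene','sc5');print(heights('sc5'))
E
```

```text
(181, np.float64(0.08580844771277255), 158, array([0.1024, 0.1045, 0.1131, 0.1195, 0.1324]))
(305, np.float64(0.0848044889301012), 148, array([0.1033, 0.1062, 0.1119, 0.1143, 0.117 ]))
20.7 q7 -0.035 on -0.028 back 0.192 mean 0.082
SHIFT
(174, np.float64(0.08715308606866552), 153, array([0.1031, 0.1049, 0.1124, 0.1186, 0.1336]))
(306, np.float64(0.08555076826121193), 150, array([0.104 , 0.1063, 0.1123, 0.1151, 0.1171]))
```

```bash
python3 - <<'E'
from seq import *
turn(.13);a=tq(8)[1];turn(-.05);b=tq(8)[1];print('confirm',a,b,(a+b)/2,env.get_state()['time'])
turn(.03)
q=np.array(env.get_state()['qpos'])
env.grip(.052)
st=env.get_state();o=st['orientation'];print(st['force'],st['opening'])
ax=-R.from_quat([o[1],o[2],o[3],o[0]]).apply([0,0,1]);print(ax,n)
env.movel(np.array(st['tcp_pos'])+.13*ax,.1)
print(env.get_state()['time'],env.get_state()['force'])
p,_,_=shot('wrist','w6');s,_,_=shot('side','s6');c,_,_=shot('scene','sc6');print(heights('s6'),heights('sc6'))
cv2.imwrite('pics/f6.png',np.hstack([cv2.resize(p,(400,300)),cv2.resize(s[140:215,255:355],(400,300),interpolation=2)]))
E
```

```text
confirm -0.030508019516517767 0.19381904543115724 0.08165551295731974 21.9833
[-0.90406855 -0.57552064 -1.01684448] 0.05205985484266603
[-0.26018491 -0.42721568  0.86590448] [-0.26124928 -0.42632008  0.8660254 ]
24.0 [-1.04067126 -0.00310566 -0.33747236]
(179, np.float64(0.08765056191311288), 208, array([0.1024, 0.1059, 0.114 , 0.1192, 0.1311])) (249, np.float64(0.08716467393154176), 131, array([0.104 , 0.1071, 0.1128, 0.116 , 0.1175]))
```

View pics/f6.png

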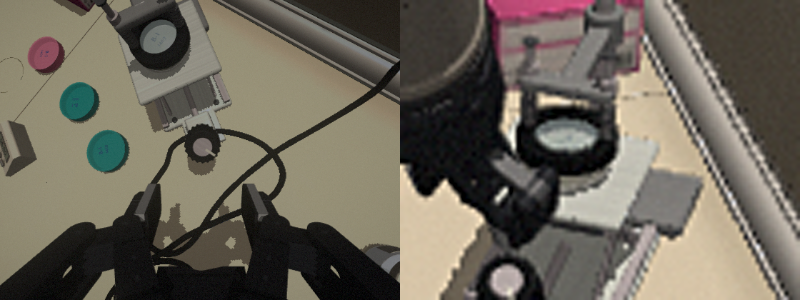

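The picture shows the fingers clear of the knob (left crop, knob at (203,145)) and the lens ring resting on the dish (right crop, (567,145)). Both the torque and the height checks point to contact.

```bash
python3 -c "
from h import *
print(np.round(env.get_state()['force'],1));job.job_done()"
```

```text
[ 0.8 -0.8  0.5]
the job is handed in; nothing more can be done
```

The dish now touches the lens cell, the knob has been released, and the job was handed in at about 24 s of the 72 s allowed.

**What I did:** I located the knob with the scene and side cameras, refined it with the wrist camera, and came on along its axis. I turned it clockwise about 2.6 rad in a single grasp, finishing in steps of 0.12 rad or less with torque checks. I then opened the fingers and backed away along the axis.

**Contact:** The friction-cancelled wrist moment sat at about 0.02 N m, then shifted to 0.08 N m on one step and stayed there on a repeat. That matches the 0.06 N m expected for the dish pressing on the cell.

**Height:** The plate's depth reading rose from about 74.5 mm to 87.5 mm. That puts the dish top near 102.5 mm, against about 103 mm for the lens underside. By the knob angle, the cell was lifted at most about 1.2 mm.

**Checks that disagreed:** The scene camera read the plate 0.5 to 1.7 mm lower than the side camera, within calibration error. The depth data was too coarse to measure the lift itself, so that figure rests on the knob angle and torque. I did not re-measure the bystander objects at the end, but the wrist force showed no unexpected contact.

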